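Show which fossil goes into which dish

TASK

Show a student which fossil to take out of the wooden specimen case and which dish to put it in: with the fingertips, push the case's clear sliding cover fully open by its black strip, then point straight down at the ammonite from just above it (about 2 cm) and stay there for two seconds, then point in the same way at the middle of the empty blue dish for two seconds. Only point: do not touch or move the specimens or the dishes, and leave everything else on the bench where it is.

Things in the scene. Friction and masses are not known exactly. Their poses are not given: they have to be found in the camera images.
- case: Wooden specimen case fixed to the bench, 200 mm (its x) by 360 mm (its y) by 40 mm high, walls 12 mm. Origin: centre of its underside; z up. Dividers 24 mm high make eight compartments of 85 by 82 mm. The +y half lies under a fixed clear pane and holds other stones and shells; the -y half lies under the sliding clear cover and holds the four loose specimens, one each, in any order.
- cover (a joint): How far the clear sliding cover has moved along the case's +y axis, over the fixed pane: 0 m shut, 0.155 m fully open against its stop. It stands between 0 and 0.03 m at the start. It stays where it is left; it takes about 1.5 N to slide.
- cover_strip (a point): Middle of the top of the black strip that stands on the cover along its -y edge: 80 mm long (case x), 10 mm wide (case y), 20 mm high; its top is 57 mm above the bench, the cover's upper face 37 mm and the case walls 40 mm. Pushing its -y face towards the case's +y opens the cover. With the cover open the strip lies across the middle of the case.
- ammonite_top (a point): Centre of the upper side of the ammonite: a brown, ribbed, spirally coiled shell about 40 mm across, lying flat on a round pale stone 50 mm across, 20 mm high in all, loose on the 6 mm floor of its compartment; this point is 26 mm above the bench.
- trilobite_top (a point): Centre of the upper side of the trilobite: a black ribbed fossil on a grey slab 46 by 38 mm, 19 mm high in all, loose.
- quartz_top (a point): Top centre of the quartz: pale violet crystals on a grey stone 40 by 34 mm, 23 mm high in all, loose.
- pyrite_top (a point): Top centre of the pyrite: a cluster of brass-coloured cubes about 35 mm across, 20 mm high, loose.
- empty_dish_rim (a point): Centre of the mouth of the empty blue dish: round, 90 mm across the rim, 18 mm high, inner floor 4 mm above the bench; loose on the bench. This point is 18 mm above the bench.
- used_dish_rim (a point): Centre of the mouth of the other blue dish, the same in size and colour, but with brown rock chips in it that stand up to 22 mm above the bench; loose.
- wash_bottle: White plastic wash bottle with a blue cap and bent spout, 60 mm across, about 185 mm tall, loose. Origin: centre of its underside.
- jar: Jar with a white lid, 60 mm across, 75 mm tall, loose. Origin: centre of its underside.
- brush: Small brush 170 mm long lying on the bench between the dishes and the microscope, loose.
- loupe: Black hand lens, 48 mm across with an 85 mm handle, lying on the bench, loose. Origin: under the centre of the lens.

How it is judged:
By the outcome, as a careful person would: the job done as asked, in the order asked, and still so for the second after the job is handed in, with the robot touching nothing.
It also fails if it takes over 51 s, if anything falls off the work surface, if the arm or the gripper's body presses on something with over 40 N, if the wrist force passes 120 N, or if a joint passes its speed limit or range.

ROBOT

A 7-joint arm with a two-finger parallel gripper is mounted at the origin on the work surface. World frame = base frame: x ahead of the robot, y to its left, z up, the work surface at z = 0. Lengths are in mm, angles in rad, forces in N, time in s.
With the tool pointing down it reaches from about 400 to 875 mm from the base axis. Payload 19.3 kg.
Tool frame: the origin (TCP) lies at the very end of the fingers, on their centre line; the grasp point (between the pads) lies 19 mm behind it; z points along the fingers, y is the line along which they close (so a half turn about z gives the same grasp; the last joint's range is limited). The gripper opens to 85 mm and grips with 20 to 120 N. Pads are 22 mm wide; open, the fingers measure 114 mm over their backs; the gripper's body (76 mm by 85 mm) begins 54 mm behind the grasp point. The pads swing forward as they close: fully open they stand 13 mm farther back than shut.
Start: joints at [-1.4, 0.521, -0.036, 1.599, 0.021, 1.021, -0.113], TCP at [149.069, 606.954, 231.291] pointing down, gripper open.
Joint ranges: [-2.91, 2.91], [-0.3, 2.13], [-1.5, 1.42], [0.17, 2.43], [-1.26, 4.41], [0.16, 1.93], [-2.52, 2.52]. Speed limits (rad/s): [1.89, 1.89, 2.39, 2.39, 3.01, 3.01, 3.01].

INTERFACE

Orientations are given as a 3x3 rotation matrix whose columns are the frame's x, y, z axes.
In Python, from plant import read_state, eyes, job gives the robot as it stands.
- The arm moves only by the tool move_arm, never from a script. Its argument "rows" is a list of rows, each a list of 3 entries, a list of its own where there are three numbers: the shift along the tool's x, y, z in units of 40 mm (1.0 is 40 mm), then the turn, a rotation vector about the tool's x, y, z in degrees, then the closure in counts, from 0 (fully open) to 255 (shut). In form: [[[x, y, z], [rx, ry, rz], fingers], ...]. A call has 1 to 20 rows; each row shifts and turns the commanded pose from where the row before left it, along the tool's axes as they then stand; what a row does not reach is not made up. A row lasts 1/10 s, in which the tool goes at most 50 mm and 8.59 degrees, less where a joint would pass 70% of its speed; a pose out of reach is approached as far as the arm can. A call is refused whole if a number of a shift passes 1 or a number of a turn 8.59, either way. A call with a gripper value outside its range is refused whole. The fingers move at their own pace and stop on an object; "squeeze" is the grip in N (left out, the last holds). Time passes only in rows, so rows that do not move let the fingers close. It gives the time, the measured TCP pose, the force, the opening and the grip force at its end, in the units of the state.
- read_state(): the state, without advancing time (a new reading comes with each control period).
- eyes.capture(name): name is "scene" or "top" or "wrist"; returns a dict with "color" (420x560x3 uint8, red, green, blue), "z_map" (420x560 float32, mm along the optical axis (not along the pixel's ray), 0 where there is no reading), "fx", "fy", "cx", "cy" (pixels), "R" (3x3) and "t" (3): a world point X has camera coordinates R X + t. Camera axes: x right, y down, z forward; pixel columns grow to the right and rows downward; lengths in mm; the calibration is good to about 2 mm. A picture is of the moment at which its call begins.
- job.job_done(): hands the job in; it is judged then, once.
Trained networks look in a picture, given as the dict that the camera call returned (one of the last four; its "shot" number tells which), for a name from the list of things; names that differ only in an ending like _2 or _b are one class to them, and where a whole thing is asked for, a point or a joint stands for the part that bears it (a point fixed in the world has none). Each returns a list of dicts, best first, with "confidence" (0 to 1); they miss things now and then, are a little off and sometimes report something else, mostly with a low value. They report only what shows in the picture. A call takes as long as a camera call.
- eyes.silhouettes(picture, target): "region" (420x560 bool, what is visible of it) and "position" ([row, column] in pixels, amid what is visible of it).
The state is a dict: "time_s": time; "q": joint angles; "dq": joint speeds; "effort": joint torques, N m; "tool_pos": TCP position; "tool_rot": TCP orientation; "ft_force": force on the tool from outside, world axes, zero at the start; "ft_torque": the same for the moment, N m; "width": finger opening in mm; "gripper_force": force on a finger pad.
Only numpy, scipy, OpenCV 4.12 (cv2) and the standard library are available. Lean on these libraries where they do the work, as an engineer would, in place of code of your own. Each camera call takes 0.05 s, during which the arm holds its last target. There are 200 camera calls.

## Working session

There is one attempt and no reset: what is moved stays moved. The work goes in short steps, Python scripts to look and compute and a tool call to move; the robot and the scene stay as the last step left them, time stands still between calls to the robot, and variables do not carry over. Pictures are saved under pics/ and viewed, at most 10 in all, crops included, and the job is handed in when it is done.

Besides the shell and the picture viewer there is one more tool, called after "Request:" as name(argument=value, ...), one argument or row to a line, values as JSON. move_arm: Moves the arm, as the interface text tells. Its arguments: {"type":"object","properties":{"rows":{"type":"array","items":{"type":"array"}},"squeeze":{"type":"number"}},"required":["rows"]}

```bash
mkdir -p pics; cat > h.py <<'E'
import numpy as np, cv2
from plant import read_state, eyes, job
def px2w(p,r,c,z=None):
    "pixel -> world; plane height z if given, else depth"
    d=np.array([(c-p['cx'])/p['fx'],(r-p['cy'])/p['fy'],1.])
    R=np.array(p['R']);t=np.array(p['t']);o=-R.T@t;v=R.T@d
    if z is None:
        k=p['z_map'][int(round(r)),int(round(c))]
    else: k=(z-o[2])/v[2]
    return o+k*v
def save(p,n): cv2.imwrite('pics/'+n,cv2.cvtColor(p['color'],cv2.COLOR_RGB2BGR))
E
python3 - <<'E'
from h import *
a=eyes.capture('top');save(a,'top.png');b=eyes.capture('scene');save(b,'scene.png')
H=dict(cover_strip=57,ammonite_top=26,trilobite_top=25,quartz_top=29,pyrite_top=26,empty_dish_rim=18,used_dish_rim=18,wash_bottle=None,jar=75,case=None,loupe=None,brush=None)
for n,p in(('top',a),('scene',b)):
  for k in H:
    for d in eyes.silhouettes(p,k)[:2]:
      r,c=d['position'];print(n,k,round(d['confidence'],2),round(r),round(c),d['region'].sum(),px2w(p,r,c,H[k]).round())
s=read_state();print(s['time_s'],s['tool_pos'],np.round(s['tool_rot'],3),s['width'])
E
```

```text
top cover_strip 0.66 134 332 5578 [ 589. -110.   57.]
top empty_dish_rim 0.91 131 154 1086 [616. 311.  18.]
top used_dish_rim 0.95 211 155 1110 [424. 308.  18.]
top wash_bottle 0.76 284 123 1001 [262. 345. 140.]
top jar 0.57 205 450 686 [ 421. -366.   75.]
top jar 0.52 133 153 1151 [598. 299.  75.]
top case 0.66 137 306 13345 [589. -51.  37.]
top loupe 0.96 246 213 519 [338. 174.   5.]
top brush 0.69 164 102 945 [538. 432.  21.]
scene cover_strip 0.68 265 279 4447 [ 608. -145.   57.]
scene quartz_top 0.43 263 280 4458 [ 580. -121.   29.]
scene quartz_top 0.38 294 265 44 [ 628. -202.   29.]
scene empty_dish_rim 0.56 202 415 642 [632. 290.  18.]
scene used_dish_rim 0.86 167 356 512 [412. 313.  18.]
scene wash_bottle 0.65 128 333 887 [287. 344.  87.]
scene jar 0.89 275 139 1117 [ 454. -380.   75.]
scene case 0.82 256 301 12112 [600. -78.  37.]
scene loupe 0.59 178 305 247 [341. 178.   9.]
scene brush 0.59 170 415 556 [538. 418.  18.]
scene brush 0.5 178 304 275 [338. 175.   9.]
1.3 [149.05470849 606.93587535 231.2933012 ] [[-0.971  0.238 -0.   ]
 [ 0.238  0.971 -0.   ]
 [ 0.    -0.    -1.   ]] 85.37918017385078
```

View pics/top.png

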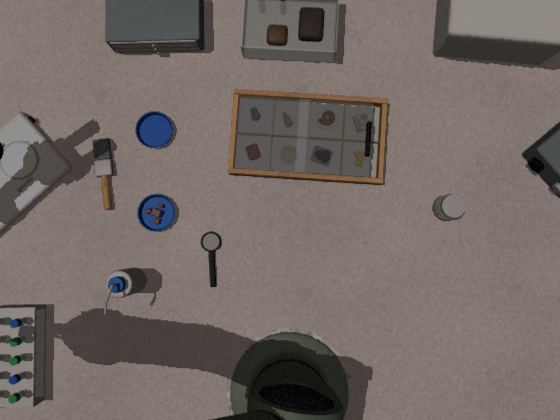

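View pics/scene.png

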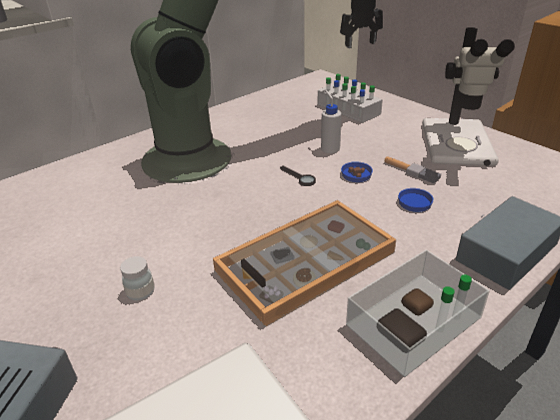

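The top view shows the strip near (139,368) at the right (-y) end of the case, the ammonite near (118,326), the empty dish at (130,154) and the used dish at (212,156). The scene view agrees. Next I measure the case frame and the strip.

```bash
python3 - <<'E'
from h import *
p=eyes.capture('top');im=p['color'];h=cv2.cvtColor(im,cv2.COLOR_RGB2HSV)
crop=im[80:195,220:400];cv2.imwrite('pics/crop.png',cv2.cvtColor(cv2.resize(crop,None,fx=4.4,fy=4.4,interpolation=cv2.INTER_CUBIC),cv2.COLOR_RGB2BGR))
m=((h[...,0]>5)&(h[...,0]<22)&(h[...,1]>95)&(h[...,2]>70)).astype(np.uint8);m[:80]=0;m[195:]=0;m[:,:220]=0;m[:,400:]=0
pts=np.argwhere(m);W=np.array([px2w(p,r,c,40)[:2] for r,c in pts],np.float32)
R=cv2.minAreaRect(W);print('case rect',R,len(W));print(cv2.boxPoints(R).round(1))
s=(im.max(2)<45).astype(np.uint8);s[:115]=0;s[165:]=0;s[:,:355]=0;s[:,378:]=0
q=np.argwhere(s);S=np.array([px2w(p,r,c,57)[:2] for r,c in q],np.float32);print('strip',cv2.minAreaRect(S),len(q))
print('amm',px2w(p,118,326,26),'z cloud strip',[px2w(p,r,368)[2].round() for r in (125,132,139,146)])
print(px2w(p,60,290),'box z', [px2w(p,r,c).round() for r,c in((5,290),(56,290),(40,155),(206,452))])
b=((h[...,0]>105)&(h[...,0]<125)&(h[...,1]>150)).astype(np.uint8);b[:105]=0;b[155:]=0;b[:,:130]=0;b[:,180:]=0
D=np.array([px2w(p,r,c,18)[:2] for r,c in np.argwhere(b)],np.float32);print('dish',cv2.minEnclosingCircle(D),D.mean(0))
E
```

```text
case rect ((590.7315673828125, -54.25004577636719), (358.517578125, 199.7975311279297), 84.85064697265625) 2427
[[ 475.1 -223.8]
 [ 674.1 -241.8]
 [ 706.3  115.3]
 [ 507.3  133.3]]
strip ((576.466552734375, -191.61737060546875), (13.670157432556152, 78.81574249267578), 88.132080078125) 183
amm [634.46376447 -99.3983572   26.        ] z cloud strip [np.float64(57.0), np.float64(55.0), np.float64(61.0), np.float64(57.0)]
[ 7.85521622e+02 -1.78090651e+01  5.78905910e-03] box z [array([924., -21.,  -1.]), array([785., -18.,  29.]), array([817., 295.,  70.]), array([ 418., -371.,   73.])]
dish ((618.2176513671875, 310.0543212890625), 43.98792266845703) [618.62067 310.45358]
```

View pics/crop.png

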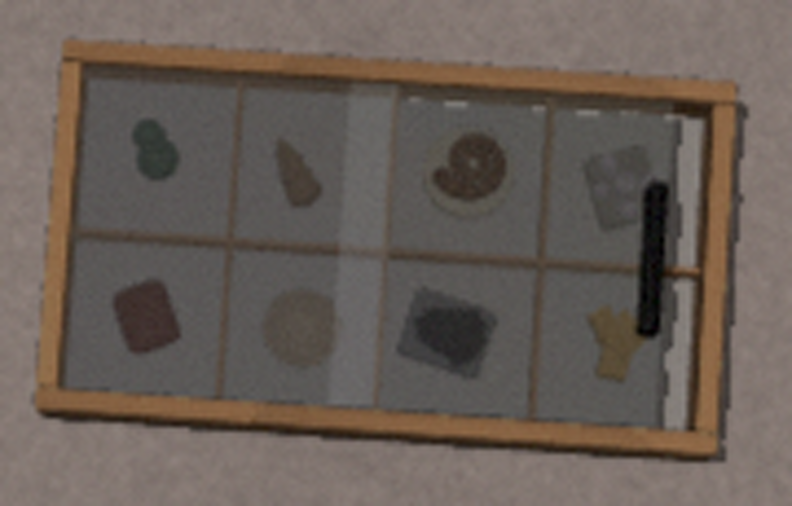

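The case rectangle comes out at 358.5 x 199.8 mm (200 x 360 expected). The strip is 79 mm long and stands at case (-2,-138), with its top at 57. The ammonite is near case (48,-41), in the compartment nearest the middle on +x. I'll raise the arm, close the fingers and travel to above the -y side of the strip.

Request:
move_arm(
  rows=[
    [[0, 0, -1], [0, 0, -8.59], 255],
    [[-0.3, -0.3, -0.5], [0, 0, 0], 255],
    [[-0.69, -0.68, 0], [0, 0, 0], 255],
    [[-0.69, -0.68, 0], [0, 0, 0], 255],
    [[-0.69, -0.68, 0], [0, 0, 0], 255],
    [[-0.69, -0.68, 0], [0, 0, 0], 255],
    [[-0.69, -0.68, 0], [0, 0, 0], 255],
    [[-0.69, -0.68, 0], [0, 0, 0], 255],
    [[-0.69, -0.68, 0], [0, 0, 0], 255],
    [[-0.69, -0.68, 0], [0, 0, 0], 255],
    [[-0.69, -0.68, 0], [0, 0, 0], 255],
    [[-0.69, -0.68, 0], [0, 0, 0], 255],
    [[-0.69, -0.68, 0], [0, 0, 0], 255],
    [[-0.39, -0.38, 0], [0, 0, 0], 255],
    [[0, 0, 0], [0, 0, 0], 255],
  ],
)

```text
time_s: 2.85
tool_pos: [451.1, 249.1, 291.4]
tool_rot: [[-0.995, 0.095, 0.001], [0.095, 0.995, -0.001], [-0.001, -0.001, -1.0]]
ft_force: [0.1, -0.4, -0.1]
width: -0.0
gripper_force: 0.0
```

Request:
move_arm(
  rows=[
    [[-0.276, -0.762, 0], [0, 0, 0], 255],
    [[-0.276, -0.762, 0], [0, 0, 0], 255],
    [[-0.276, -0.762, 0], [0, 0, 0], 255],
    [[-0.276, -0.762, 0], [0, 0, 0], 255],
    [[-0.276, -0.762, 0], [0, 0, 0], 255],
    [[-0.276, -0.762, 0], [0, 0, 0], 255],
    [[-0.276, -0.762, 0], [0, 0, 0], 255],
    [[-0.276, -0.762, 0], [0, 0, 0], 255],
    [[-0.276, -0.762, 0], [0, 0, 0], 255],
    [[-0.276, -0.762, 0], [0, 0, 0], 255],
    [[-0.276, -0.762, 0], [0, 0, 0], 255],
    [[-0.276, -0.762, 0], [0, 0, 0], 255],
    [[-0.276, -0.762, 0], [0, 0, 0], 255],
    [[-0.276, -0.762, 0], [0, 0, 0], 255],
    [[-0.276, -0.762, 0], [0, 0, 0], 255],
    [[0, 0, 0], [0, 0, 0], 255],
    [[0, 0, 0], [0, 0, 0], 255],
  ],
)

```text
time_s: 4.55
tool_pos: [572.8, -218.2, 291.0]
tool_rot: [[-0.996, 0.091, -0.0], [0.091, 0.996, 0.0], [0.0, 0.0, -1.0]]
ft_force: [-0.1, 0.9, -0.5]
width: 0.3
gripper_force: 0.0
```

```bash
python3 - <<'E'
from h import *
p=eyes.capture('wrist');save(p,'w1.png')
s=read_state();print(s['time_s'],s['tool_pos'],np.round(s['tool_rot'],3),s['width'],s['ft_force'])
np.savez('w1.npz',**{k:p[k] for k in('color','z_map','fx','fy','cx','cy','R','t')})
for d in eyes.silhouettes(p,'ammonite_top')[:2]:
  print(d['confidence'],d['position'],px2w(p,*d['position'],26))
E
```

```text
4.6 [ 572.81690026 -217.43760887  291.1059807 ] [[-0.996  0.09  -0.   ]
 [ 0.09   0.996  0.001]
 [ 0.     0.001 -1.   ]] 0.15434651853785972 [0.13279323 0.95076898 0.45503679]
```

View pics/w1.png

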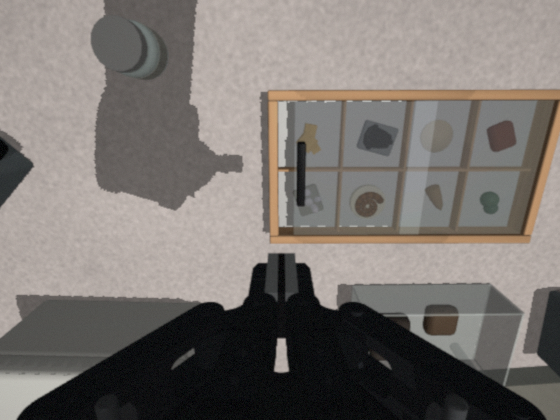

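The wrist picture shows the strip at column 301, rows 142–207, and the ammonite near (204,368). I'll measure them from here.

```bash
python3 - <<'E'
import numpy as np
from h import px2w
p=np.load('w1.npz')
o=np.array([590.7,-54.25]);Y=np.array([.0898,.996]);X=np.array([.996,-.0898])
def f(n,r,c,z):
    w=px2w(p,r,c,z);d=w[:2]-o;print(n,w.round(1),'case',(d@X).round(1),(d@Y).round(1))
im=p['color'];m=(im.max(2)<40);m[:138]=0;m[212:]=0;m[:,:292]=0;m[:,312:]=0
q=np.argwhere(m);r0,c0=q.min(0);r1,c1=q.max(0);print(r0,r1,c0,c1)
f('strip c',(r0+r1)/2,(c0+c1)/2,57);f('-y face top',(r0+r1)/2,c0,57)
f('amm',204,368,26)
for n,r,c in(('c1',92,269),('c2',243,270),('c3',243,530)):f(n,r,c,40)
E
```

```text
142 205 297 304
strip c [ 576.1 -194.9   57. ] case -1.9 -141.4
-y face top [ 575.7 -199.2   57. ] case -1.9 -145.7
amm [ 634.1 -104.4   26. ] case 47.8 -46.0
c1 [ 478.5 -224.2   40. ] case -96.5 -179.3
c2 [ 673.7 -243.2   40. ] case 99.6 -180.7
c3 [706.7 114.8  40. ] case 100.3 178.8
```

Request:
move_arm(
  rows=[
    [[0, -0.1, 0.7], [0, 0, 0], 255],
    [[0, 0, 0.8], [0, 0, 0], 255],
    [[0, 0, 0.8], [0, 0, 0], 255],
    [[0, 0, 0.8], [0, 0, 0], 255],
    [[0, 0, 0.8], [0, 0, 0], 255],
    [[0, 0, 0.8], [0, 0, 0], 255],
    [[0, 0, 0.6], [0, 0, 0], 255],
    [[0, 0, 0.4], [0, 0, 0], 255],
    [[0, 0, 0.25], [0, 0, 0], 255],
    [[0, 0, 0.1], [0, 0, 0], 255],
    [[0, 0, 0], [0, 0, 0], 255],
    [[0, 0, 0], [0, 0, 0], 255],
  ],
)

```text
time_s: 5.85
tool_pos: [572.8, -222.7, 50.2]
tool_rot: [[-0.996, 0.091, 0.001], [0.091, 0.996, -0.0], [-0.001, -0.0, -1.0]]
ft_force: [0.1, -0.3, 0.5]
width: 0.2
gripper_force: 0.0
```

Request:
move_arm(
  rows=[
    [[0, 0.15, 0], [0, 0, 0], 255],
    [[0, 0.15, 0], [0, 0, 0], 255],
    [[0, 0.15, 0], [0, 0, 0], 255],
    [[0, 0.15, 0], [0, 0, 0], 255],
    [[0, 0.15, 0], [0, 0, 0], 255],
    [[0, 0.15, 0], [0, 0, 0], 255],
    [[0, 0.15, 0], [0, 0, 0], 255],
    [[0, 0.15, 0], [0, 0, 0], 255],
    [[0, 0.15, 0], [0, 0, 0], 255],
    [[0, 0.15, 0], [0, 0, 0], 255],
  ],
)

```text
time_s: 6.85
tool_pos: [577.8, -162.2, 49.3]
tool_rot: [[-0.996, 0.091, 0.0], [0.091, 0.996, -0.0], [-0.0, -0.0, -1.0]]
ft_force: [1.2, -1.1, 4.2]
width: -0.3
gripper_force: 1.3
```

Request:
move_arm(
  rows=[
    [[0, 0.15, 0.02], [0, 0, 0], 255],
    [[0, 0.15, 0.02], [0, 0, 0], 255],
    [[0, 0.15, 0], [0, 0, 0], 255],
    [[0, 0.15, 0], [0, 0, 0], 255],
    [[0, 0.15, 0], [0, 0, 0], 255],
    [[0, 0.15, 0], [0, 0, 0], 255],
    [[0, 0.15, 0], [0, 0, 0], 255],
    [[0, 0.15, 0], [0, 0, 0], 255],
    [[0, 0.15, 0], [0, 0, 0], 255],
    [[0, 0, 0], [0, 0, 0], 255],
  ],
)

```text
time_s: 7.85
tool_pos: [582.7, -107.7, 47.6]
tool_rot: [[-0.996, 0.09, -0.0], [0.09, 0.996, 0.001], [0.0, 0.001, -1.0]]
ft_force: [-0.2, 0.1, 0.2]
width: -0.2
gripper_force: 0.0
```

```bash
python3 - <<'E'
from h import *
s=read_state();print(s['time_s'],s['tool_pos'],s['ft_force'])
p=eyes.capture('scene');cv2.imwrite('pics/s2.png',cv2.cvtColor(cv2.resize(p['color'][150:350,180:440],None,fx=2.8,fy=2.8),cv2.COLOR_RGB2BGR))
E
```

```text
7.85 [ 582.74550621 -107.7462822    47.62698214] [-0.15698984  0.06406445  0.22967029]
```

View pics/s2.png

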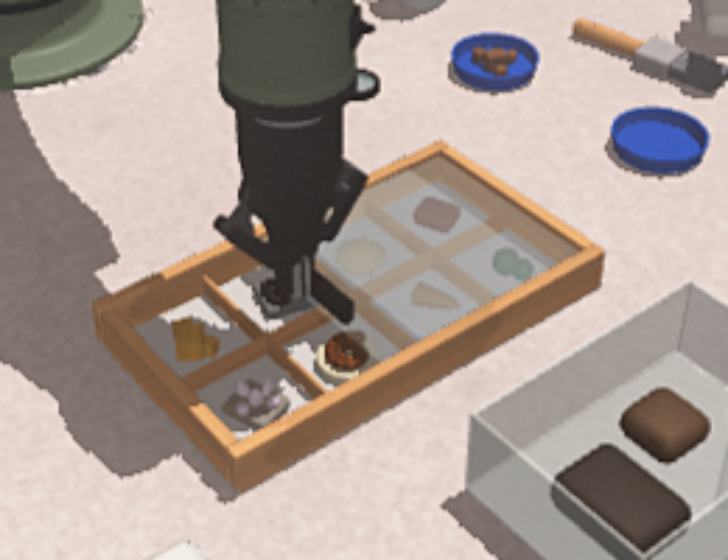

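The cover slides with the push and its strip stands just ahead of the fingers; the specimens lie as before. I'll continue slowly to the stop.

Request:
move_arm(
  rows=[
    [[0, 0.1, 0], [0, 0, 0], 255],
    [[0, 0.1, 0], [0, 0, 0], 255],
    [[0, 0.1, 0], [0, 0, 0], 255],
    [[0, 0.1, 0], [0, 0, 0], 255],
    [[0, 0.1, 0], [0, 0, 0], 255],
    [[0, 0.1, 0], [0, 0, 0], 255],
  ],
)

```text
time_s: 8.5
tool_pos: [584.8, -84.7, 47.7]
tool_rot: [[-0.996, 0.091, -0.0], [0.091, 0.996, -0.0], [0.0, -0.0, -1.0]]
ft_force: [-0.6, -1.2, 0.5]
width: 0.2
gripper_force: 0.7
```

Request:
move_arm(
  rows=[
    [[0, 0.05, 0], [0, 0, 0], 255],
    [[0, 0.05, 0], [0, 0, 0], 255],
    [[0, 0.05, 0], [0, 0, 0], 255],
  ],
)

```text
time_s: 8.8
tool_pos: [585.4, -79.0, 47.7]
tool_rot: [[-0.996, 0.091, -0.0], [0.091, 0.996, -0.0], [0.0, -0.0, -1.0]]
ft_force: [-0.4, -2.0, -0.0]
width: 0.3
gripper_force: 0.7
```

Case y is now -25, and the force of about 2 N says it is still sliding.

Request:
move_arm(
  rows=[
    [[0, 0.04, 0], [0, 0, 0], 255],
    [[0, 0.04, 0], [0, 0, 0], 255],
    [[0, 0.04, 0], [0, 0, 0], 255],
  ],
)

```text
time_s: 9.1
tool_pos: [585.5, -76.7, 47.8]
tool_rot: [[-0.996, 0.092, -0.0], [0.092, 0.996, -0.003], [-0.0, -0.003, -1.0]]
ft_force: [-1.3, -19.0, -1.1]
width: -0.2
gripper_force: 8.5
```

Request:
move_arm(
  rows=[
    [[0, 0.04, 0], [0, 0, 0], 255],
    [[0, 0.04, 0], [0, 0, 0], 255],
  ],
)

```text
time_s: 9.3
tool_pos: [585.5, -76.2, 47.8]
tool_rot: [[-0.996, 0.094, 0.0], [0.094, 0.996, -0.005], [-0.001, -0.005, -1.0]]
ft_force: [-2.1, -32.2, -2.0]
width: 0.0
gripper_force: 14.5
```

Request:
move_arm(
  rows=[
    [[0, 0.04, 0], [0, 0, 0], 255],
    [[0, 0.0, 0], [0, 0, 0], 255],
  ],
)

```text
time_s: 9.5
tool_pos: [585.6, -76.1, 47.8]
tool_rot: [[-0.995, 0.096, 0.0], [0.096, 0.995, -0.007], [-0.001, -0.007, -1.0]]
ft_force: [-2.2, -34.9, -2.4]
width: 0.1
gripper_force: 15.3
```

The force shows it is at the stop. I'll back off, rise and look.

Request:
move_arm(
  rows=[
    [[0, -0.2, 0], [0, 0, 0], 255],
    [[0, -0.3, 0], [0, 0, 0], 255],
    [[0, 0, -0.5], [0, 0, 0], 255],
    [[0, -0.4, -0.8], [0, 0, 0], 255],
    [[0.4, -0.4, -0.8], [0, 0, 0], 255],
    [[0.4, -0.4, -0.8], [0, 0, 0], 255],
    [[0.4, 0, -0.8], [0, 0, 0], 255],
    [[0.4, 0, -0.8], [0, 0, 0], 255],
    [[0, 0, 0], [0, 0, 0], 255],
    [[0, 0, 0], [0, 0, 0], 255],
  ],
)

```text
time_s: 10.5
tool_pos: [516.6, -131.3, 228.4]
tool_rot: [[-0.996, 0.09, 0.002], [0.09, 0.996, 0.0], [-0.002, 0.001, -1.0]]
ft_force: [-0.2, -0.0, -0.4]
width: 0.2
gripper_force: 0.0
```

```bash
python3 - <<'E'
from h import *
s=read_state();print(s['time_s'],s['tool_pos'],s['ft_force'])
p=eyes.capture('wrist');save(p,'w2.png')
np.savez('w2.npz',**{k:p[k] for k in('color','z_map','fx','fy','cx','cy','R','t')})
for n,z in(('ammonite_top',26),('cover_strip',57)):
 for d in eyes.silhouettes(p,n)[:2]:
  print(n,d['confidence'],d['position'],px2w(p,*d['position'],z),d['region'].sum())
E
```

```text
10.5 [ 516.59350338 -131.30656143  228.35813001] [-0.19313518 -0.04087946 -0.41949461]
ammonite_top 0.66 [260.9, 315.9] [624.92510908 -98.17632579  26.        ] 923
cover_strip 0.9 [231.5, 413.9] [581.67761098   7.79663036  57.        ] 20562
cover_strip 0.5 [199.5, 322.3] [536.0974965  -89.80691879  57.        ] 1209
```

View pics/w2.png

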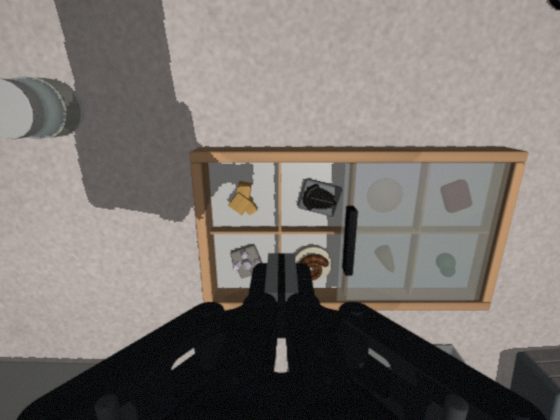

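The cover is open: the strip is across the middle at column 349 and the ammonite shows, partly hidden, near (266,313). I'll measure it in the top view.

```bash
python3 - <<'E'
from h import *
w=np.load('w2.npz');print('wrist amm',px2w(w,266,312.5,26))
p=eyes.capture('top');im=p['color']
print('cam',-np.array(p['R']).T@p['t'])
for n,z in(('ammonite_top',26),('trilobite_top',25)):
 for d in eyes.silhouettes(p,n)[:2]:
  print(n,d['confidence'],d['position'],px2w(p,*d['position'],z),d['region'].sum())
cv2.imwrite('pics/t3.png',cv2.cvtColor(cv2.resize(im[90:190,290:400],None,fx=6,fy=6,interpolation=cv2.INTER_CUBIC),cv2.COLOR_RGB2BGR))
E
```

```text
wrist amm [ 631.64503938 -102.78369441   26.        ]
cam [ 347.38921228   -3.01384982 1280.6051418 ]
ammonite_top 0.6 [117.0, 325.0] [636.91146494 -97.10837974  26.        ] 236
trilobite_top 0.79 [155.2, 320.3] [546.43949046 -83.82938153  25.        ] 201
trilobite_top 0.62 [119.3, 324.4] [631.67027034 -95.62910043  25.        ] 200
```

View pics/t3.png

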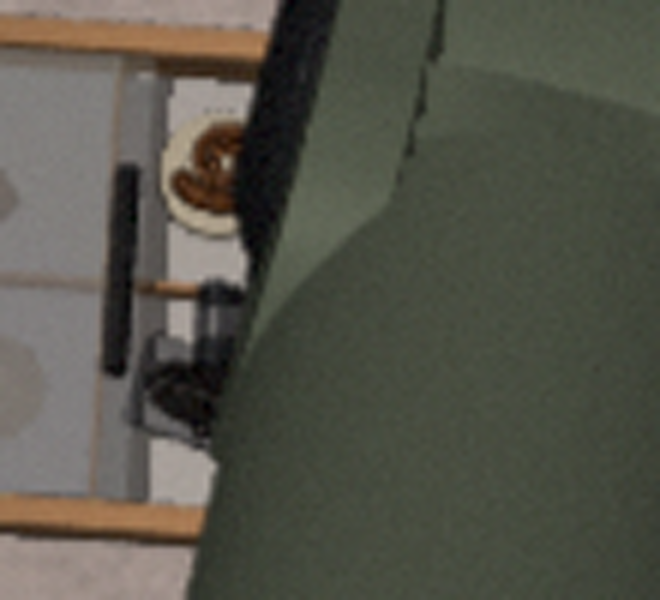

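All three views agree on the ammonite at about (632,-102.5). I'll go above it, then down to z = 46.

Request:
move_arm(
  rows=[
    [[-0.564, 0.196, 0], [0, 0, 0], 255],
    [[-0.564, 0.196, 0], [0, 0, 0], 255],
    [[-0.564, 0.196, 0], [0, 0, 0], 255],
    [[-0.564, 0.196, 0], [0, 0, 0], 255],
    [[-0.564, 0.196, 0], [0, 0, 0], 255],
    [[0, 0, 0.5], [0, 0, 0], 255],
    [[0, 0, 0.7], [0, 0, 0], 255],
    [[0, 0, 0.7], [0, 0, 0], 255],
    [[0, 0, 0.7], [0, 0, 0], 255],
    [[0, 0, 0.7], [0, 0, 0], 255],
    [[0, 0, 0.5], [0, 0, 0], 255],
    [[0, 0, 0.35], [0, 0, 0], 255],
    [[0, 0, 0.2], [0, 0, 0], 255],
    [[0, 0, 0.1], [0, 0, 0], 255],
    [[0, 0, 0], [0, 0, 0], 255],
    [[0, 0, 0], [0, 0, 0], 255],
  ],
)

```text
time_s: 12.4
tool_pos: [632.7, -102.7, 50.5]
tool_rot: [[-0.996, 0.091, 0.001], [0.091, 0.996, -0.0], [-0.001, -0.0, -1.0]]
ft_force: [-0.3, 0.4, 0.7]
width: -0.2
gripper_force: 0.0
```

```bash
python3 - <<'E'
from h import *
s=read_state();print(s['time_s'],s['tool_pos'],s['ft_force'])
p=eyes.capture('scene');cv2.imwrite('pics/s4.png',cv2.cvtColor(cv2.resize(p['color'][190:340,200:400],None,fx=4,fy=4,interpolation=cv2.INTER_CUBIC),cv2.COLOR_RGB2BGR))
E
```

```text
12.4 [ 632.69543038 -102.70947094   50.48029112] [-0.3252477   0.38985611  0.7042504 ]
```

View pics/s4.png

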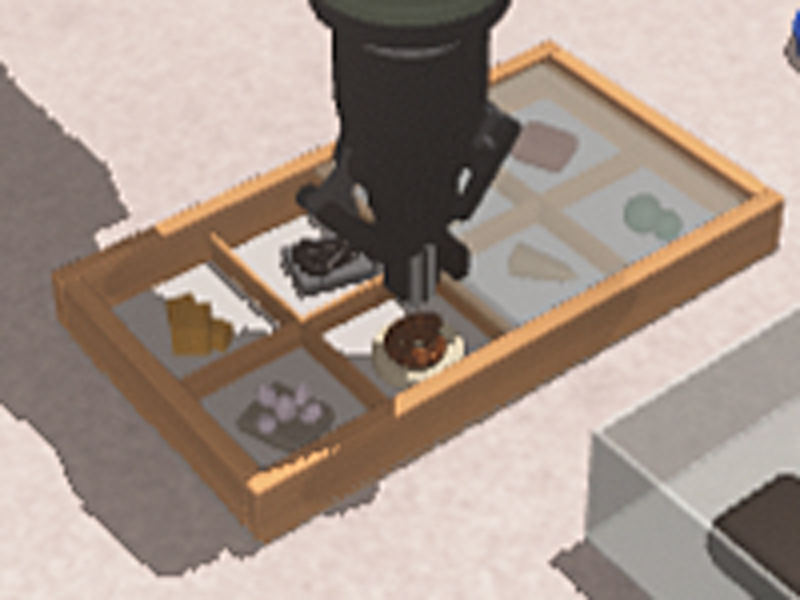

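The closed fingertips stand directly above the ammonite, at about (425,300) in the crop, and the cover is open. I'll go down 4 mm and hold.

Request:
move_arm(
  rows=[
    [[0, 0, 0.1], [0, 0, 0], 255],
    [[0, 0, 0], [0, 0, 0], 255],
    [[0, 0, 0], [0, 0, 0], 255],
    [[0, 0, 0], [0, 0, 0], 255],
    [[0, 0, 0], [0, 0, 0], 255],
    [[0, 0, 0], [0, 0, 0], 255],
    [[0, 0, 0], [0, 0, 0], 255],
    [[0, 0, 0], [0, 0, 0], 255],
    [[0, 0, 0], [0, 0, 0], 255],
    [[0, 0, 0], [0, 0, 0], 255],
    [[0, 0, 0], [0, 0, 0], 255],
    [[0, 0, 0], [0, 0, 0], 255],
    [[0, 0, 0], [0, 0, 0], 255],
    [[0, 0, 0], [0, 0, 0], 255],
    [[0, 0, 0], [0, 0, 0], 255],
  ],
)

```text
time_s: 13.95
tool_pos: [632.2, -102.6, 45.7]
tool_rot: [[-0.996, 0.091, -0.0], [0.091, 0.996, 0.0], [0.0, 0.0, -1.0]]
ft_force: [-0.5, 0.3, -0.0]
width: -0.0
gripper_force: 0.0
```

Request:
move_arm(
  rows=[
    [[0, 0, 0], [0, 0, 0], 255],
    [[0, 0, 0], [0, 0, 0], 255],
    [[0, 0, 0], [0, 0, 0], 255],
    [[0, 0, 0], [0, 0, 0], 255],
    [[0, 0, 0], [0, 0, 0], 255],
    [[0, 0, 0], [0, 0, 0], 255],
    [[0, 0, 0], [0, 0, 0], 255],
    [[0, 0, 0], [0, 0, 0], 255],
    [[0, 0, 0], [0, 0, 0], 255],
    [[0, 0, 0], [0, 0, 0], 255],
    [[0, 0, 0], [0, 0, 0], 255],
    [[0, 0, 0], [0, 0, 0], 255],
    [[0, 0, 0], [0, 0, 0], 255],
  ],
)

```text
time_s: 15.25
tool_pos: [632.2, -102.6, 45.7]
tool_rot: [[-0.996, 0.091, 0.0], [0.091, 0.996, -0.0], [-0.0, -0.0, -1.0]]
ft_force: [0.7, -0.3, -0.6]
width: 0.2
gripper_force: 0.0
```

Request:
move_arm(
  rows=[
    [[0, 0, -0.6], [0, 0, 0], 255],
    [[0, 0, -0.8], [0, 0, 0], 255],
    [[0, 0, -0.8], [0, 0, 0], 255],
    [[0, 0, -0.8], [0, 0, 0], 255],
    [[0.092, 0.732, 0], [0, 0, 0], 255],
    [[0.092, 0.732, 0], [0, 0, 0], 255],
    [[0.092, 0.732, 0], [0, 0, 0], 255],
    [[0.092, 0.732, 0], [0, 0, 0], 255],
    [[0.092, 0.732, 0], [0, 0, 0], 255],
    [[0.092, 0.732, 0], [0, 0, 0], 255],
    [[0.092, 0.732, 0], [0, 0, 0], 255],
    [[0.092, 0.732, 0], [0, 0, 0], 255],
    [[0.092, 0.732, 0], [0, 0, 0], 255],
    [[0.092, 0.732, 0], [0, 0, 0], 255],
    [[0.092, 0.732, 0], [0, 0, 0], 255],
    [[0.092, 0.732, 0], [0, 0, 0], 255],
    [[0.092, 0.732, 0], [0, 0, 0], 255],
    [[0.092, 0.732, 0], [0, 0, 0], 255],
    [[0, 0, 0], [0, 0, 0], 255],
    [[0, 0, 0], [0, 0, 0], 255],
  ],
)

```text
time_s: 17.25
tool_pos: [617.9, 310.5, 165.4]
tool_rot: [[-0.996, 0.09, -0.0], [0.09, 0.996, -0.0], [0.0, -0.0, -1.0]]
ft_force: [-0.3, -0.0, 0.5]
width: -0.2
gripper_force: 0.0
```

```bash
python3 - <<'E'
from h import *
s=read_state();print(s['time_s'],s['tool_pos'],s['ft_force'])
p=eyes.capture('wrist');save(p,'w5.png')
for n in('wrist','scene'):
 p=eyes.capture(n)
 h=cv2.cvtColor(p['color'],cv2.COLOR_RGB2HSV)
 b=((h[...,0]>105)&(h[...,0]<125)&(h[...,1]>150)).astype(np.uint8)
 k,l,st,ce=cv2.connectedComponentsWithStats(b)
 for i in range(1,k):
  if st[i,4]>150:
   D=np.array([px2w(p,r,c,18)[:2] for r,c in np.argwhere(l==i)],np.float32);print(n,st[i],cv2.minEnclosingCircle(D))
E
```

```text
17.25 [617.89373841 310.52961232 165.41836547] [-0.2773232  -0.04808835  0.46021119]
wrist [224   0  58  11 429] ((457.10137939453125, 300.8109436035156), 22.87747573852539)
wrist [ 237  146   91   88 6207] ((618.3284301757812, 309.7052307128906), 43.763668060302734)
scene [399 189  33  19 342] ((619.37255859375, 306.5527648925781), 44.04349136352539)
```

View pics/w5.png

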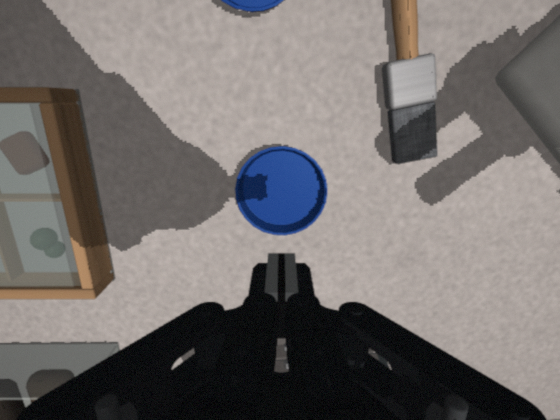

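The empty blue dish sits at (190,281) in the wrist view and measures (618,310), which is right under the tool. I'll descend and hold.

Request:
move_arm(
  rows=[
    [[0, 0, 0.5], [0, 0, 0], 255],
    [[0, 0, 0.7], [0, 0, 0], 255],
    [[0, 0, 0.7], [0, 0, 0], 255],
    [[0, 0, 0.6], [0, 0, 0], 255],
    [[0, 0, 0.4], [0, 0, 0], 255],
    [[0, 0, 0.2], [0, 0, 0], 255],
    [[0, 0, 0.1], [0, 0, 0], 255],
    [[0, 0, 0], [0, 0, 0], 255],
    [[0, 0, 0], [0, 0, 0], 255],
    [[0, 0, 0], [0, 0, 0], 255],
    [[0, 0, 0], [0, 0, 0], 255],
    [[0, 0, 0], [0, 0, 0], 255],
    [[0, 0, 0], [0, 0, 0], 255],
    [[0, 0, 0], [0, 0, 0], 255],
    [[0, 0, 0], [0, 0, 0], 255],
  ],
)

```text
time_s: 18.9
tool_pos: [618.1, 310.3, 37.7]
tool_rot: [[-0.996, 0.091, 0.0], [0.091, 0.996, -0.0], [-0.0, -0.0, -1.0]]
ft_force: [0.7, -0.3, -0.4]
width: 0.1
gripper_force: 0.0
```

Request:
move_arm(
  rows=[
    [[0, 0, 0], [0, 0, 0], 255],
    [[0, 0, 0], [0, 0, 0], 255],
    [[0, 0, 0], [0, 0, 0], 255],
    [[0, 0, 0], [0, 0, 0], 255],
    [[0, 0, 0], [0, 0, 0], 255],
    [[0, 0, 0], [0, 0, 0], 255],
    [[0, 0, 0], [0, 0, 0], 255],
    [[0, 0, 0], [0, 0, 0], 255],
    [[0, 0, 0], [0, 0, 0], 255],
    [[0, 0, 0], [0, 0, 0], 255],
    [[0, 0, 0], [0, 0, 0], 255],
    [[0, 0, 0], [0, 0, 0], 255],
    [[0, 0, 0], [0, 0, 0], 255],
    [[0, 0, 0], [0, 0, 0], 255],
    [[0, 0, 0], [0, 0, 0], 255],
    [[0, 0, 0], [0, 0, 0], 255],
    [[0, 0, 0], [0, 0, 0], 255],
    [[0, 0, 0], [0, 0, 0], 255],
  ],
)

```text
time_s: 20.7
tool_pos: [618.2, 310.3, 37.7]
tool_rot: [[-0.996, 0.091, 0.0], [0.091, 0.996, 0.0], [-0.0, 0.0, -1.0]]
ft_force: [-0.8, -0.1, 0.1]
width: -0.1
gripper_force: 0.0
```

Request:
move_arm(
  rows=[
    [[0, 0, -0.5], [0, 0, 0], 255],
    [[0, 0, -0.7], [0, 0, 0], 255],
    [[0, 0, -0.7], [0, 0, 0], 255],
    [[0, 0, -0.4], [0, 0, 0], 255],
    [[0, 0, 0], [0, 0, 0], 255],
    [[0, 0, 0], [0, 0, 0], 255],
  ],
)

```text
time_s: 21.3
tool_pos: [617.8, 310.3, 129.1]
tool_rot: [[-0.996, 0.091, -0.0], [0.091, 0.996, -0.0], [0.0, -0.0, -1.0]]
ft_force: [0.3, -0.1, -0.1]
width: 0.7
gripper_force: 0.0
```

```bash
python3 - <<'E'
from h import *
p=eyes.capture('top');cv2.imwrite('pics/t6.png',cv2.cvtColor(cv2.resize(p['color'][80:260,90:400],None,fx=2.5,fy=2.5,interpolation=cv2.INTER_CUBIC),cv2.COLOR_RGB2BGR))
E
```

```text
(no output)
```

View pics/t6.png

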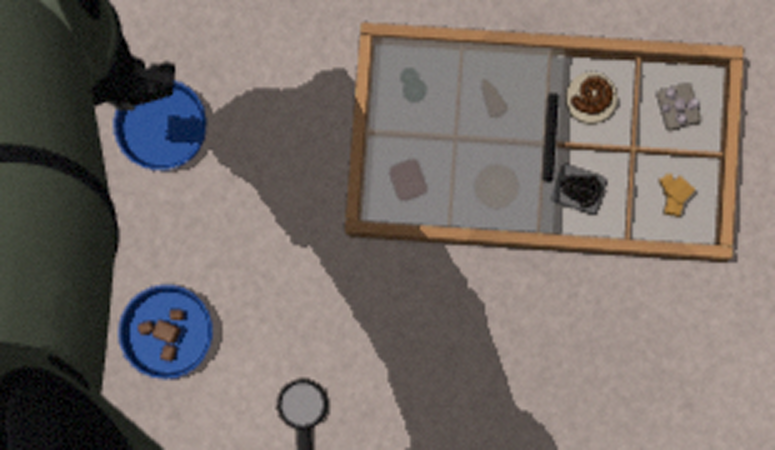

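The cover is open with its strip across the middle, at (137,552) in the crop, and the specimens and dishes are where they were. I'm handing in.

```bash
python3 -c "from plant import job;print(job.job_done())"
```

```text
the job is handed in; nothing more can be done
None
```

The job is handed in at about 21 s: I pushed the cover open to its stop, then pointed for over two seconds each at the ammonite and the middle of the empty blue dish, from about 2 cm above, touching only the cover's strip.

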